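# Pin the tow link and spring the R-clip home

## Task

Join the tow link to the green hitch bracket: push the half-drawn clevis pin in until its head is home against the fork, then take the large yellow R-clip out of the wooden rack, feel its straight leg into the pin's cross hole and press it down until the bow springs over and clasps the pin, the clip ending upright. The pin has rolled in its bores, so the mouth of the hole faces off to one side of the top: find it with the leg's end, turn the pin upright with the leg, and do not force the clip, which bends if its leg is pressed hard on the pin. Leave the clip seated and let go of, the pin home, and everything else on the bench where it was.

Things in the scene. Friction and masses are not known exactly. Their poses are not given: they have to be found in the camera images.
- bracket: Green hitch bracket, fixed, base plate 110x130x10. Origin under the plate's centre, z up. Two cheeks 54 wide, 12 thick, tops at z=105, outer faces at y=-26 and +26. Pin axis along y at x=0, z=78. A dark steel tow link fills the fork and runs 290 to +x, top z=105. Pin head (dia 46, 12 thick) is on the +y side: its outer face is at y = 38 + joint pin. The clip goes on the -y side.
- pin (a joint): How far the steel clevis pin (dia 32) is drawn out of the fork toward the bracket's +y (m); 0 = home, head against the cheek (stop). Starts 18 to 34 mm out; slides at about 5 N. Its cross hole clears the -y cheek only when home. It also rolls about its axis: it starts with the hole 25 to 55 deg off upright, to a side not told or reported; turning it takes 0.04 N m (2.5 N at its surface).
- hole_home (a point): Centre of the pin's cross hole (on the pin's axis) once the pin is home: fixed to the bracket at x=0, y=-35, z=78, 9 mm outside the -y cheek; axes as the bracket's. The hole runs through the dia 32 pin across its axis, 8.6 mm wide, mouths chamfered 1 mm. With the hole upright its upper mouth lies 16 above this point; as it starts, 7 to 13 mm to +x or -x of the top, round the pin's curve.
- clip: Large R-clip of 7 mm yellow-plated wire, 114 high, loose, standing leg down in a rack slot. Origin: centre of its eye (28 dia coil, 14 thick along y, the place to grip); z up along the leg. Straight round-ended leg: at x=-10.5, from the eye down to z=-100. The sprung bow is on the +x side, to x=18, lowest z=-88.5. Either face may be turned to either side of the pin. Mass 0.1 kg.
- clip_seat (a point): Point on the axis of the clip's straight leg, 54 mm below the eye's centre (x=-10.5, z=-54 in the clip's frame) and 46 mm above the leg's end: it lies at the centre of the pin when the clip is seated. Axes as the clip's.
- bow (a joint): How far the clip's bow is sprung open (rad), hinging at the eye; 0 = relaxed; 20 N m/rad. It meets the pin about 30 mm above the seat, is widest (0.05 to 0.1) at 10 to 18 mm and closes to near 0 in the seat; springing it over takes about 15 to 20 N. The leg bends if pressed on pin or bracket with over 40 N while the bow is relaxed; at any time over 90 N of contact in all.
- rack: Wooden clip rack, fixed, 72x230x60 high, origin under its centre, long axis y. Three saw-cut slots 8.5 wide along x at y=-75, 0, +75. The large clip stands in one outer slot, the small one in the other. The large clip's leg end stands 15 above the bench, its eye centre at z=115; lift it 45 to clear the rack's top.
- small_clip: Smaller bare-steel R-clip of 6 mm wire standing in the other outer slot of the rack; origin at its eye's centre, 99 above the bench. Too small for this pin: leave it alone.
- tin: Red and yellow round tin, dia 80, 95 high, loose, origin under its centre. Leave it alone.
- spare_pin: Spare steel clevis pin standing on its head (dia 46), 85 high, loose, origin under its centre. Leave it alone.
- spanner: Steel spanner lying on the bench on the robot's left, loose, about 180 long. Leave it alone.
Mind the look-alikes: they are no part of the job. What is shaped like the clip but orange or red is not meant.

How it is judged:
By the outcome, as a careful person would: the job done as asked, in the order asked, and still so for the second after the job is handed in, with the robot touching nothing.
It also fails if it takes over 72 s, if anything falls off the work surface, if the arm or the gripper's body presses on something with over 40 N, if the wrist force passes 120 N, or if a joint passes its speed limit or range.

## Robot

A 7-joint arm with a two-finger parallel gripper is mounted at the origin on the work surface. World frame = base frame: x ahead of the robot, y to its left, z up, the work surface at z = 0. Lengths are in m, angles in degrees, forces in N, time in s.
With the tool pointing down it reaches from about 0.425 to 0.875 m from the base axis. Payload 4.7 kg.
Tool frame: the origin (TCP) lies between the finger pads; the fingertips stand 22 mm ahead of it and the grasp point (between the pads) lies 3 mm ahead of it (env.tip_reach is the distance from the TCP to the fingertips, in m); z points along the fingers, y is the line along which they close (so a half turn about z gives the same grasp; the last joint's range is limited). The gripper opens to 87 mm and grips with 3 to 60 N. Pads are 19 mm wide; open, the fingers measure 117 mm over their backs; the gripper's body (75 mm by 190 mm) begins 51 mm behind the grasp point.
Start: joints at [-70.411, 18.392, -4.016, 83.108, 1.295, 78.541, -3.26], TCP at [0.209, 0.615, 0.245] pointing down, gripper open.
Joint ranges: [-163.93, 163.93], [-17.29, 119.83], [-79.2, 71.16], [3.27, 140.29], [-89.18, 269.18], [5.43, 117.66], [-154.24, 154.24]. Speed limits (degrees/s): [147.25, 147.25, 180, 180, 180, 180, 180].

## Interface

Orientations are given as [roll, pitch, yaw] about the fixed x, y, z axes, in that order (R = Rz(yaw) Ry(pitch) Rx(roll)).
In Python, from cell import env gives the robot as it stands.
- The arm moves only by the shell command python3 -m creep 'ROWS' [FORCE]. ROWS is JSON, one flat list of numbers, 7 for each row, row after row: the finger opening in mm, from 0 to 87, then the shift along the tool's x, y, z in units of 30 mm (1.0 is 30 mm), then the turn, a rotation vector about the tool's x, y, z in units of 6 degrees (1.0 is 6 degrees). A call has 1 to 12 rows; each row is the pose to reach, as a shift and turn from the pose commanded when the call began, along the tool's axes at that moment; what a row does not reach only later rows make up. A row lasts 1/10 s, in which the tool goes at most 50 mm and 8.59 degrees, less where a joint would pass 70% of its speed; a pose out of reach is approached as far as the arm can. A call with a gripper value outside its range is refused whole. The fingers move at their own pace and stop on an object; FORCE is the grip in N (left out, the last holds). Time passes only in rows, so rows that repeat a pose let the fingers close. It gives the time, the measured TCP pose, the force, the opening and the grip force at its end, in the units of the state.
- env.get_obs(): the state, without advancing time (a new reading comes with each control period).
- env.read_camera(name): name is "side" or "top"; returns a dict with "color" (420x560x3 uint8, red, green, blue), "depth" (420x560 float32, m along the optical axis (not along the pixel's ray), 0 where there is no reading), "fovy" (degrees; the focal length in pixels is half the picture's height over the tangent of half this angle, whatever the lens; pixels are square), "cx", "cy" (the principal point, pixels), "R" (3x3) and "t" (3): a world point X has camera coordinates R X + t. Camera axes: x right, y down, z forward; pixel columns grow to the right and rows downward; lengths in m; the calibration is good to about 2 mm. A picture is of the moment at which its call begins.
- env.sign_off(): hands the job in; it is judged then, once.
The state is a dict: "time_s": time; "qpos": joint angles; "joint_velocities": joint speeds; "effort": joint torques, N m; "tool_pos": TCP position; "tool_rot": TCP orientation; "force": force on the tool from outside, world axes, zero at the start; "wrist_torque": the same for the moment, N m; "grip_width": finger opening in m; "grasp_force": force on a finger pad.
Only numpy, scipy, OpenCV 4.12 (cv2) and the standard library are available. Lean on these libraries where they do the work, as an engineer would, in place of code of your own. Each camera call takes 0.05 s, during which the arm holds its last target. There are 200 camera calls.

## Working session

There is one attempt and no reset: what is moved stays moved. The work goes in short steps, Python scripts to look and compute and a shell command to move; the robot and the scene stay as the last step left them, time stands still between calls to the robot, and variables do not carry over. Pictures are saved under pics/ and viewed, at most 10 in all, crops included, and the job is handed in when it is done.

```bash
ls; mkdir -p pics; python3 - <<'E'
from cell import env
import cv2,numpy as np
o=env.get_obs();print({k:np.round(v,3).tolist() for k,v in o.items()})
ims=[]
for n in("side","top"):
    c=env.read_camera(n);np.savez(f'{n}0.npz',**c);print(n,c['fovy'],c['cx'],c['cy'],np.round(c['R'],3).tolist(),np.round(c['t'],3))
    cv2.imwrite(f'pics/{n}0.png',c['color'][:,:,::-1])
E
```

```text
pics
{'time_s': 0.0, 'qpos': [-70.409, 18.439, -4.014, 83.175, 1.296, 78.54, -3.261], 'joint_velocities': [0.076, -0.036, 0.007, -0.116, -0.013, 0.023, 0.024], 'effort': [-0.0, -49.128, -0.404, -31.252, -0.064, 0.044, 0.0], 'tool_pos': [0.209, 0.615, 0.243], 'tool_rot': [-179.892, 0.007, 161.217], 'force': [0.636, 0.053, -0.091], 'wrist_torque': [-0.043, 0.049, -0.008], 'grasp_force': 0.0, 'grip_width': 0.087}
side 56.00798861416834 275.6523766208576 209.3718976623204 [[0.801, -0.598, -0.02], [-0.381, -0.484, -0.788], [0.461, 0.639, -0.616]] [-0.432  0.29   0.836]
top 49.8707760050636 273.5174291934716 214.094270801388 [[-0.008, -1.0, 0.011], [-0.997, 0.008, -0.083], [0.083, -0.011, -0.996]] [0.012 0.547 1.218]
```

View pics/side0.png

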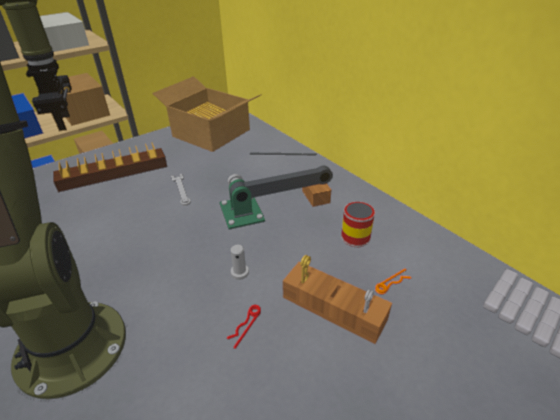

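View pics/top0.png

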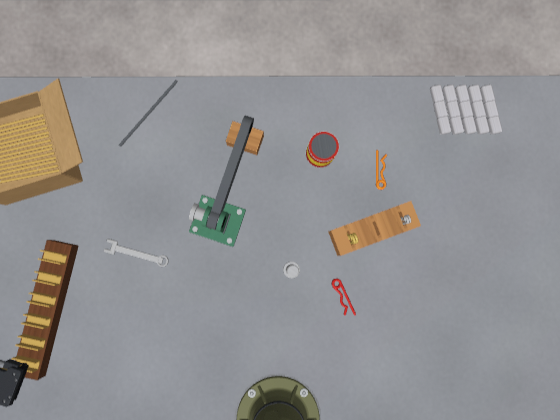

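The side view shows the bracket at (240,200), and the rack with the yellow clip at (306,268) and the small one at (368,298). The top view shows the bracket at (217,220) with the pin head to its left at (196,213), the link running up to (247,120), the clip at (353,240) and the small clip at (406,220).

```bash
cat > cam.py <<'E'
import numpy as np,cv2
def cloud(c):
    h,w=c['depth'].shape;f=h/2/np.tan(np.radians(float(c['fovy']))/2)
    v,u=np.mgrid[:h,:w];d=c['depth']
    P=np.stack([(u-c['cx'])/f*d,(v-c['cy'])/f*d,d],-1)
    return (P-c['t'])@c['R']          # R^T (P-t)
def ray(c,u,v,z):
    h=c['depth'].shape[0];f=h/2/np.tan(np.radians(float(c['fovy']))/2)
    d=np.array([(u-c['cx'])/f,(v-c['cy'])/f,1])@c['R'];o=-np.array(c['t'])@c['R']
    return o+d*(z-o[2])/d[2]
def proj(c,X):
    h=c['depth'].shape[0];f=h/2/np.tan(np.radians(float(c['fovy']))/2)
    p=c['R']@np.array(X)+c['t'];return p[0]/p[2]*f+c['cx'],p[1]/p[2]*f+c['cy']
def hsv(c): return cv2.cvtColor(c['color'],cv2.COLOR_RGB2HSV)
E
python3 - <<'E'
from cam import *
for n in('top','side'):
    c=dict(np.load(n+'0.npz'));P=cloud(c);H=hsv(c);Z=P[...,2]
    print(n,'bench z',np.median(Z[250:300,200:280]))
    g=(H[...,0]>65)&(H[...,0]<95)&(H[...,1]>100)
    near=(abs(P[...,0]-.5)<.3)&(abs(P[...,1])<.35)
    m=g&near&(Z<.03)&(Z>0)
    r=cv2.minAreaRect(P[m][:,:2].astype(np.float32)*1000);print('plate',m.sum(),r,np.median(Z[m]))
    m2=near&(Z>.095)&(Z<.112)&(H[...,1]<90)
    l=max([0])
    k,L,st,_=cv2.connectedComponentsWithStats(m2.astype(np.uint8));i=1+np.argmax(st[1:,4]);Q=P[L==i]
    print('link',len(Q),cv2.minAreaRect(Q[:,:2].astype(np.float32)*1000),Q[:,2].mean())
    m3=g&near&(Z>.09)
    print('cheeks',m3.sum(),cv2.minAreaRect(P[m3][:,:2].astype(np.float32)*1000),Z[m3].mean())
    m4=near&(Z>.05)&(Z<.07)&(H[...,0]<18)&(H[...,1]>80)
    k,L,st,_=cv2.connectedComponentsWithStats(m4.astype(np.uint8));i=1+np.argmax(st[1:,4]);Q=P[L==i]
    print('rack',len(Q),cv2.minAreaRect(Q[:,:2].astype(np.float32)*1000),Q[:,2].mean())
    y=(H[...,0]>20)&(H[...,0]<35)&(H[...,1]>100)&near&(Z>.07)
    k,L,st,ce=cv2.connectedComponentsWithStats(y.astype(np.uint8))
    for i in range(1,k):
        if st[i,4]>5:print('yel',st[i],ce[i],P[L==i].mean(0),P[L==i].min(0),P[L==i].max(0))
E
```

```text
top bench z 0.0008931748069662692
plate 795 ((532.3333129882812, 164.21347045898438), (127.13458251953125, 104.23111724853516), 71.12376403808594) 0.010837715665581988
link 1095 ((653.992919921875, 122.98938751220703), (28.336721420288086, 300.8959045410156), 71.42138671875) 0.10131926906723596
cheeks 161 ((504.0664978027344, 101.08030700683594), (191.988037109375, 50.63231658935547), 67.41575622558594) 0.12985496932120946
rack 1859 ((502.9150085449219, -256.8600158691406), (70.29420471191406, 218.9029541015625), 19.72971534729004) 0.060365586446823764
yel [348 234  10  10  71] [353.08450704 238.25352113] [ 0.47607443 -0.19141424  0.11779491] [ 0.46392187 -0.20027004  0.0700035 ] [ 0.48697815 -0.1832981   0.13357748]
side bench z -0.0009790604666813866
plate 442 ((529.762939453125, 158.05564880371094), (125.27342224121094, 104.9670639038086), 70.70329284667969) 0.008304305484260473
link 575 ((653.564697265625, 119.76200866699219), (45.72563934326172, 297.9704895019531), 67.73259735107422) 0.09881981046304986
cheeks 47 ((528.7713012695312, 161.5175018310547), (49.94367980957031, 42.46286392211914), 72.87824249267578) 0.09974444964315113
rack 2315 ((502.3369445800781, -258.77215576171875), (75.44435119628906, 217.15936279296875), 19.99588966369629) 0.05856313461043439
yel [324 173   4   3   6] [325.83333333 174.        ] [0.77759824 0.06557616 0.0858699 ] [0.77153279 0.06449448 0.07986705] [0.78314499 0.06716738 0.08937077]
yel [301 255   9  24 129] [304.65116279 264.37209302] [ 0.47190936 -0.19891357  0.10955347] [ 0.46210006 -0.20558513  0.07097361] [ 0.4863272  -0.18917211  0.12866917]
```

```bash
python3 - <<'E'
from cam import *
T=dict(np.load('top0.npz'));S=dict(np.load('side0.npz'))
a=cv2.resize(S['color'][235:345,270:400],None,fx=4,fy=4,interpolation=cv2.INTER_CUBIC)
b=cv2.resize(T['color'][215:260,325:425],None,fx=4,fy=4,interpolation=cv2.INTER_CUBIC)
im=np.zeros((a.shape[0],800,3),np.uint8);im[:, :390]=a[:, :390];im[:b.shape[0],400:]=b
cv2.imwrite('pics/clip0.png',im[:,:,::-1])
E
python3 -m creep '[0,-15,-7.2,0,0,0,0, 0,-15,-7.2,0,0,0,0, 0,-15,-7.2,0,0,0,0, 0,-15,-7.2,0,0,0,0, 0,-15,-7.2,0,0,0,0, 0,-15,-7.2,0,0,0,0, 0,-15,-7.2,0,0,0,0, 0,-15,-7.2,0,0,0,0, 0,-15,-7.2,0,0,0,0, 0,-15,-7.2,0,0,0,0, 0,-15,-7.2,0,0,0,0, 0,-15,-7.2,0,0,0,0]' 60
```

```text
time_s: 1.3
tool_pos: [0.5665, 0.2643, 0.2439]
tool_rot: [-179.9, -0.0, 161.0]
force: [-0.6, 0.6, 0.2]
grip_width: 0.003
grasp_force: 0.0
```

View pics/clip0.png

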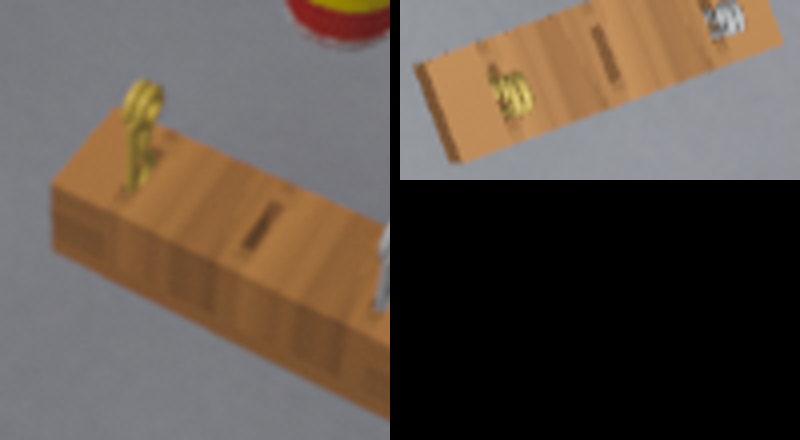

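The crop shows the yellow clip's leg on the robot side of its eye (130,185) and the bow on the far side. Next I lower the fingers behind the pin head.

```bash
python3 -m creep '[0,0,0,5.3,0,0,0, 0,0,0,5.3,0,0,0, 0,0,0,5.3,0,0,0, 0,0,0,5.3,0,0,0, 0,0,0,5.3,0,0,0]'
python3 -m creep '[0,0,-0.3,0,0,0,0, 0,0,-0.6,0,0,0,0, 0,0,-0.8,0,0,0,0, 0,0,-1,0,0,0,0, 0,0,-1.1,0,0,0,0, 0,0,-1.2,0,0,0,0, 0,0,-1.25,0,0,0,0, 0,0,-1.3,0,0,0,0, 0,0,-1.35,0,0,0,0, 0,0,-1.4,0,0,0,0]'
```

```text
time_s: 1.8
tool_pos: [0.5638, 0.267, 0.0842]
tool_rot: [-179.9, -0.2, 161.3]
force: [0.2, -0.0, 1.0]
grip_width: 0.0005
grasp_force: 0.0
time_s: 2.8
tool_pos: [0.5538, 0.2287, 0.0869]
tool_rot: [179.7, 0.2, 161.3]
force: [2.0, 4.1, 0.7]
grip_width: 0.0003
grasp_force: 2.6
```

```bash
python3 -m creep '[0,0,-0.1,0,0,0,0, 0,0,-0.2,0,0,0,0, 0,0,-0.3,0,0,0,0, 0,0,-0.35,0,0,0,0, 0,0,-0.4,0,0,0,0, 0,0,-0.45,0,0,0,0, 0,0,-0.45,0,0,0,0]'
python3 -m creep '[0,0,-0.05,0,0,0,0, 0,0,-0.1,0,0,0,0, 0,0,-0.1,0,0,0,0]'
```

```text
time_s: 3.5
tool_pos: [0.5492, 0.2153, 0.0868]
tool_rot: [179.8, 0.1, 161.3]
force: [1.6, 4.8, 1.6]
grip_width: 0.0003
grasp_force: 2.7
time_s: 3.8
tool_pos: [0.5481, 0.212, 0.0867]
tool_rot: [179.8, 0.1, 161.3]
force: [3.2, 4.6, 3.6]
grip_width: 0.0003
grasp_force: 2.8
```

```bash
python3 -m creep '[0,0,-0.05,0,0,0,0, 0,0,-0.1,0,0,0,0, 0,0,-0.15,0,0,0,0]'
python3 -m creep '[0,0,-0.05,0,0,0,0, 0,0,-0.1,0,0,0,0, 0,0,-0.1,0,0,0,0]'
```

```text
time_s: 4.1
tool_pos: [0.5476, 0.2115, 0.0869]
tool_rot: [179.5, 0.2, 161.4]
force: [7.6, 14.1, -2.9]
grip_width: 0.0003
grasp_force: 7.2
time_s: 4.4
tool_pos: [0.5473, 0.2116, 0.0871]
tool_rot: [179.2, 0.3, 161.5]
force: [9.8, 16.7, -4.1]
grip_width: 0.0004
grasp_force: 8.7
```

Pin is home (force rose and it stopped at the predicted 53 mm). I'll back off and go up.

```bash
python3 -m creep '[0,0,1.2,0,0,0,0, 0,0,1.2,0,0,0,0, 40,0,1.2,-5.5,0,0,0, 40,0,1.2,-5.5,0,0,0, 40,0,1.2,-5.5,0,0,0, 40,0,1.2,-5.5,0,0,0, 40,0,1.2,-5.5,0,0,0]'
python3 - <<'E'
from cell import env
import numpy as np
from scipy.spatial.transform import Rotation as Ro
o=env.get_obs();R=Ro.from_euler('xyz',o['tool_rot'],degrees=True)
G=Ro.from_euler('xyz',[180,0,199.8],degrees=True)
print(R.inv().apply(np.array([.475,-.19,.235])-o['tool_pos'])/.03,np.degrees((R.inv()*G).as_rotvec())/6)
E
```

```text
time_s: 5.1
tool_pos: [0.5571, 0.2369, 0.2532]
tool_rot: [179.9, 0.2, 161.2]
force: [0.3, 0.1, -1.0]
grip_width: 0.0326
grasp_force: 0.0
[ -2.00216582 -14.35292165   0.5827357 ] [ 0.01012684  0.03373955 -6.43895939]
```

```bash
python3 -m creep '[40,-2,-14.35,0.6,0,0,-6.4, 40,-2,-14.35,0.6,0,0,-6.4, 40,-2,-14.35,0.6,0,0,-6.4, 40,-2,-14.35,0.6,0,0,-6.4, 40,-2,-14.35,0.6,0,0,-6.4, 40,-2,-14.35,0.6,0,0,-6.4, 40,-2,-14.35,0.6,0,0,-6.4, 40,-2,-14.35,0.6,0,0,-6.4, 40,-2,-14.35,0.6,0,0,-6.4, 40,-2,-14.35,0.6,0,0,-6.4, 40,-2,-14.35,0.6,0,0,-6.4, 40,-2,-14.35,0.6,0,0,-6.4]'
python3 - <<'E'
from cell import env
from cam import *
T=env.read_camera('top');S=env.read_camera('side');np.savez('top1.npz',**T);np.savez('side1.npz',**S)
a=cv2.resize(T['color'][185:255,170:260],None,fx=8,fy=8,interpolation=cv2.INTER_CUBIC)[:, :]
cv2.imwrite('pics/hole1.png',a[:,:,::-1])
C=.531,.162
for yb in(-.035,0,.05):
    X=[C[0]+yb*.322,C[1]+yb*.947,.094];print(yb,proj(T,X))
P=cloud(T);print(env.get_obs()['tool_pos'])
E
```

```text
time_s: 6.3
tool_pos: [0.4737, -0.1877, 0.2309]
tool_rot: [179.9, -0.2, -160.3]
force: [-0.3, -0.2, -0.4]
grip_width: 0.0397
grasp_force: 0.0
-0.035 (np.float64(227.11838932054206), np.float64(222.60886460081673))
0 (np.float64(214.2683619385147), np.float64(218.3522844445846))
0.05 (np.float64(195.9325677706158), np.float64(212.2785403751364))
[ 0.47434006 -0.18751147  0.23162013]
```

View pics/hole1.png

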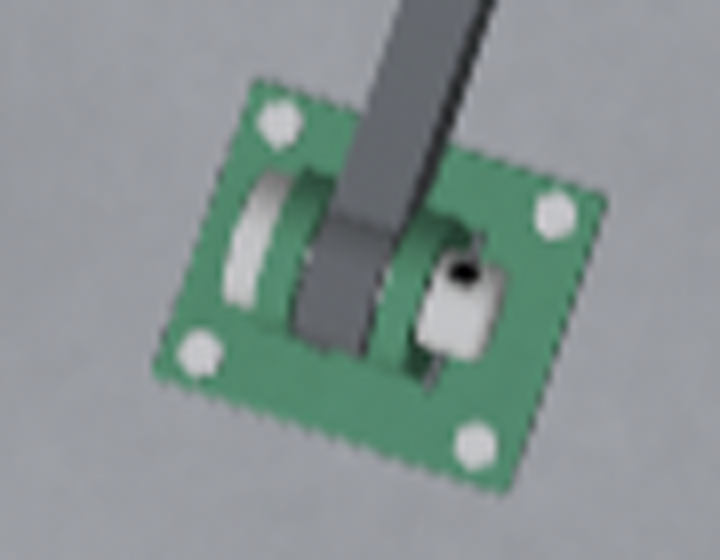

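The crop shows the hole as a dark spot at crop (463,271), full-image (227.9,218.9), on the bracket's +x side of the pin top.

```bash
python3 - <<'E'
from cam import *
T=dict(np.load('top1.npz'));T0=dict(np.load('top0.npz'))
b=np.array([[279,124],[555,215],[475,446],[199,352]])/8-.44+np.array([170,185])
B=np.array([ray(T,u,v,.012) for u,v in b]);print('bolts',np.round(B,4));c=B.mean(0);print('origin',c)
ex=(B[0]+B[1]-B[2]-B[3]);ey=B[0]+B[3]-B[1]-B[2];yaw=np.degrees(np.arctan2(ex[1],ex[0]));print(yaw,np.degrees(np.arctan2(ey[1],ey[0]))-90)
g=cv2.cvtColor(T['color'],cv2.COLOR_RGB2GRAY)[212:226,221:235].astype(float)
w=np.clip(90-g,0,None);w[:,:][np.indices(w.shape)[0]>10]=0;v,u=np.indices(w.shape);print(g.astype(int))
k=np.radians(yaw);x=np.array([np.cos(k),np.sin(k)]);y=np.array([-x[1],x[0]])
for z in(.086,.09,.092):
    h=ray(T,227.9-.5,218.9-.4,z)[:2]-c[:2];print(z,h@x,h@y, 16*np.sin(np.arccos((z-.078)/.016)))
P=cloud(T)
e=ray(T0,353.08,238.25,.118);print('eye',e)
E
```

```text
bolts [[0.5882 0.1992 0.012 ]
 [0.5558 0.1037 0.012 ]
 [0.4762 0.1314 0.012 ]
 [0.5093 0.2264 0.012 ]]
origin [0.53238816 0.16515799 0.012     ]
-19.099061874458382 -18.97613571511218
[[ 62  71  70  69  69  70  89 112 117 117 117 117 117 118]
 [ 74  76  73  72  70  59  56  88 107 106 117 117 117 118]
 [ 86  83  80  78  68  56  56  57  91  87 119 117 117 116]
 [ 93  91  89  82  57  57  56  60  99  96 118 117 118 117]
 [101  99  95  77  78  89  79  83  96 109 117 117 118 117]
 [105 104 102  73 120 104  80  80  81 115 112 113 118 119]
 [110 108 102 111 134  67  15  15  59 117 111 110 114 119]
 [115 112  86 156 150  59  16   7  39 131 127 120 109 117]
 [117 116  69 178 175 136 104  77 121 148 141 121 112 117]
 [119 113 127 188 186 183 165 150 170 165 152 115 113 117]
 [120 108 177 194 194 192 189 186 182 176 152 107 114 117]
 [120 113 195 195 195 196 195 193 191 179 148 105 117 117]
 [113 141 196 196 196 196 195 195 195 176 141 109 117 116]
 [ 95 164 195 195 196 196 196 196 194 169 115 114 116 117]]
0.086 0.010520338195066162 -0.03477295416248908 13.856406460551023
0.09 0.01035858798061993 -0.03521405906138483 10.583005244258366
0.092 0.01027771287339687 -0.03543461151083269 7.745966692414837
eye [ 0.4760747  -0.19142482  0.118     ]
```

```bash
python3 -m creep '[40,0,-0.1,3.75,0,0,0, 40,0,-0.1,3.75,0,0,0, 40,0,-0.1,3.75,0,0,0, 40,0,-0.1,3.75,0,0,0, 20,0,-0.1,3.75,0,0,0, 20,0,-0.1,3.75,0,0,0, 16,0,-0.1,3.75,0,0,0,16,0,-0.1,3.75,0,0,0]' 5
python3 -m creep '[10,0,0,0,0,0,0, 10,0,0,0,0,0,0, 10,0,0,0,0,0,0, 10,0,0,0,0,0,0]' 5
```

```text
time_s: 7.2
tool_pos: [0.4763, -0.1923, 0.1214]
tool_rot: [-179.9, 0.1, -160.4]
force: [0.1, -0.2, -0.8]
grip_width: 0.0188
grasp_force: 0.0
time_s: 7.6
tool_pos: [0.4759, -0.1925, 0.1206]
tool_rot: [-179.9, 0.1, -160.4]
force: [0.6, -1.2, 3.8]
grip_width: 0.0146
grasp_force: 4.9
```

```bash
python3 -m creep '[5,0,0,0,0,0,0, 5,0,0,0,0,0,0, 5,0,0,0,0,0,0, 5,0,0,-0.5,0,0,0, 5,0,0,-1.5,0,0,0, 5,0,0,-3,0,0,0, 5,0,0,-4.3,0,0,0, 5,0,0,-4.3,0,0,0, 5,0,0,-4.3,0,0,0]' 60
python3 - <<'E'
from cell import env
from cam import *
S=env.read_camera('side');np.savez('side2.npz',**S)
o=env.get_obs();print(o['tool_pos'])
u,v=map(int,proj(S,np.array(o['tool_pos'])-[0,0,.05]));print(u,v)
a=cv2.resize(S['color'][v-50:v+50,u-60:u+60],None,fx=5,fy=5,interpolation=cv2.INTER_CUBIC)
cv2.imwrite('pics/grip.png',a[:,:,::-1])
E
```

```text
time_s: 8.5
tool_pos: [0.4747, -0.191, 0.2483]
tool_rot: [179.9, -0.0, -160.3]
force: [0.6, 0.8, -2.2]
grip_width: 0.0135
grasp_force: 60.0
[ 0.47415021 -0.19094591  0.2472364 ]
304 231
```

View pics/grip.png

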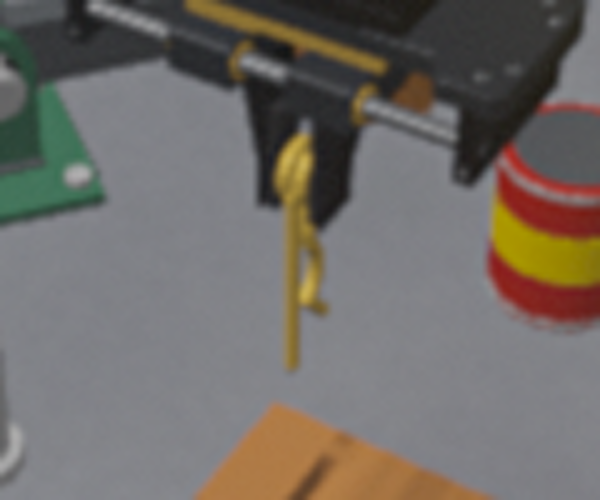

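The clip hangs upright in the fingers at crop (293,290), with its leg end at (293,370) and the bow on the far side. Next I work out the leg end in the tool frame and the pre-insertion pose.

```bash
cat > plan.py <<'E'
from cell import env
from cam import *
from scipy.spatial.transform import Rotation as Ro
O=np.array([.5324,.1652,0.]);YAW=-19.0
RB=Ro.from_euler('z',YAW,degrees=True)
def rays(c,u,v):
    a=ray(c,u,v,.2);b=ray(c,u,v,.0);return a,(b-a)
def tool(): 
    o=env.get_obs();return np.array(o['tool_pos']),Ro.from_euler('xyz',o['tool_rot'],degrees=True)
def goal(th,r,tip,x0=0.,y0=-.035,z0=.078,extra=0):
    """tool pose with the leg leaning th deg to bracket +x, its end r from the pin axis"""
    RT=RB*Ro.from_euler('y',th,degrees=True)*Ro.from_euler('xyz',[180,0,180],degrees=True)
    d=np.array([np.sin(np.radians(th)),0,np.cos(np.radians(th))])
    end=O+RB.apply(np.array([x0,y0,z0])+r*d)
    return end-RT.apply(tip),RT
def delta(g):
    p,R=tool();return np.round(R.inv().apply(g[0]-p)/.03,2),np.round(np.degrees((R.inv()*g[1]).as_rotvec())/6,2)
E
python3 - <<'E'
from plan import *
S=dict(np.load('side2.npz'));p,R=tool()
H=hsv(S);m=(H[...,0]>18)&(H[...,0]<36)&(H[...,1]>110)&(np.hypot(*(np.indices(H.shape[:2])-np.array([240,302])[:,None,None]))<30)
vs,us=np.nonzero(m)
for v in(240,246,250,253,255):
    if (vs==v).any():print(v,us[vs==v].min(),us[vs==v].max())
print('vmax',vs.max())
# intersect with tool plane y=0
n=R.apply([0,1,0])
for u,v in((301.9,232),(302.1,240),(302.2,248),(302.3,254)):
    a,d=rays(S,u,v);X=a+d*((p-a)@n)/(d@n);print(v,np.round(R.inv().apply(X-p)*1000,1),np.round(X,4))
tip=np.array([.0105,0,.1055])
g=goal(40,.031,tip);print(g[0],delta(g)); g=goal(0,.07,tip);print(g[0],delta(g))
E
```

```text
240 302 306
246 301 302
250 301 302
253 301 302
vmax 254
232 [ 8.6  0.  44.2] [ 0.4659 -0.1938  0.203 ]
240 [ 6.6 -0.  67.7] [ 0.4677 -0.1931  0.1796]
248 [ 5.  -0.  91.7] [ 0.4691 -0.1925  0.1555]
254 [  3.7   0.  110.5] [ 0.4703 -0.192   0.1368]
[0.61157064 0.10092264 0.1758158 ] (array([-7.59,  7.61,  2.38]), array([-2.23,  6.37,  6.18]))
[0.53093306 0.12868838 0.2535    ] (array([-5.37,  9.4 , -0.2 ]), array([ 0.02, -0.03,  6.44]))
```

```bash
python3 -m creep '[5,-5.4,9.4,-0.2,0,0,6.45, 5,-5.4,9.4,-0.2,0,0,6.45, 5,-5.4,9.4,-0.2,0,0,6.45, 5,-5.4,9.4,-0.2,0,0,6.45, 5,-5.4,9.4,-0.2,0,0,6.45, 5,-5.4,9.4,-0.2,0,0,6.45, 5,-5.4,9.4,-0.2,0,0,6.45, 5,-5.4,9.4,-0.2,0,0,6.45, 5,-5.4,9.4,-0.2,0,0,6.45, 5,-5.4,9.4,-0.2,0,0,6.45]'
python3 - <<'E'
from plan import *
tip=np.array([.0105,0,.1055])
for th in(40,30):
    g=goal(th,.045,tip);print(g[0],delta(g))
E
```

```text
time_s: 9.55
tool_pos: [0.5323, 0.1264, 0.2532]
tool_rot: [-179.8, -0.2, 160.8]
force: [-0.7, -1.3, -1.7]
grip_width: 0.0136
grasp_force: 60.0
[0.62007939 0.09799284 0.18654042] (array([-3.08,  0.07,  2.21]), array([-0.02,  6.64, -0.03]))
[0.60075324 0.10464737 0.20308682] (array([-2.4 ,  0.07,  1.66]), array([-0.02,  4.97, -0.03]))
```

```bash
python3 -m creep '[5,-0.6,0,0.2,0,1.3,0, 5,-1.25,0,0.6,0,2.6,0, 5,-1.9,0.05,1.1,0,4,0, 5,-2.5,0.05,1.65,0,5.3,0, 5,-3.1,0.05,2.2,0,6.6,0, 5,-3.1,0.05,2.2,0,6.65,0, 5,-3.1,0.05,2.2,0,6.65,0]'
python3 - <<'E'
from plan import *
T=env.read_camera('top');S=env.read_camera('side');np.savez('top3.npz',**T);np.savez('side3.npz',**S)
a=cv2.resize(S['color'][150:225,205:285],None,fx=5,fy=5,interpolation=cv2.INTER_CUBIC)
b=cv2.resize(T['color'][180:255,185:265],None,fx=5,fy=5,interpolation=cv2.INTER_CUBIC)
cv2.imwrite('pics/pre.png',np.hstack([a,b])[:,:,::-1])
print(tool()[0],env.get_obs()['tool_rot'])
E
```

```text
time_s: 10.25
tool_pos: [0.6209, 0.0959, 0.1825]
tool_rot: [-179.5, -40.4, 160.4]
force: [-0.1, 0.2, -0.0]
grip_width: 0.0133
grasp_force: 60.0
[0.62196091 0.09827283 0.19220561] [179.85311335 -39.66450149 160.95588233]
```

View pics/pre.png

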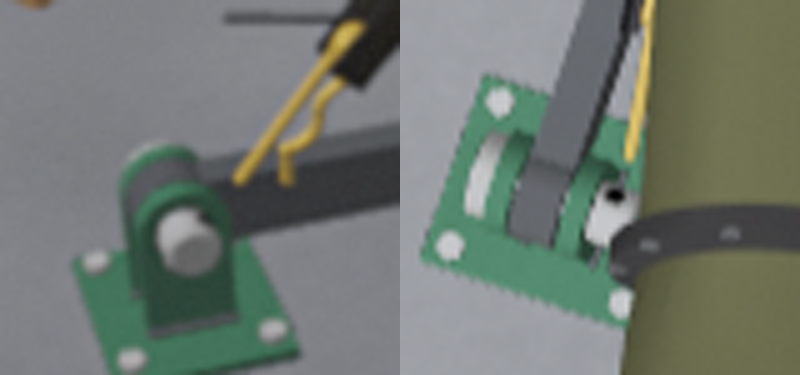

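The left (side) crop shows the leg end at (239,181) and the hole at (205,214). In the right (top) crop the leg end is at (229,158) and the hole at (215,195), so the leg points toward the hole.

```bash
cat >> plan.py <<'E'
def tri(T,S,ut,us):
    a,d=rays(T,*ut);b,e=rays(S,*us)
    M=np.linalg.lstsq(np.c_[d,-e],b-a,rcond=None)[0];A,B=a+M[0]*d,b+M[1]*e
    return RB.inv().apply((A+B)/2-O)*1000,np.linalg.norm(A-B)*1000
E
python3 - <<'E'
from plan import *
T=dict(np.load('top3.npz'));S=dict(np.load('side3.npz'))
np.set_printoptions(precision=1,suppress=True)
t=lambda x,y:(185+x/5-.4,180+y/5-.4); s=lambda x,y:(205+x/5-.4,150+y/5-.4)
print('tip',tri(T,S,t(229,158),s(239,181)));print('hole',tri(T,S,t(215,195),s(205,214)))
for n,c,r in(('t',T,(slice(180,215),slice(220,242))),('s',S,(slice(155,190),slice(245,280)))):
    H=hsv(c)[r];m=(H[...,0]>15)&(H[...,0]<36)&(H[...,1]>110)
    v,u=np.nonzero(m);v+=r[0].start;u+=r[1].start
    print(n,[(int(k),round(u[v==k].mean(),1),int((v==k).sum())) for k in np.unique(v)])
p,R=tool();print('predicted tip',RB.inv().apply(p+R.apply([.0105,0,.1055])-O)*1000)
E
```

```text
tip (array([ 30.3, -39.1, 112.6]), np.float64(1.7678927337790766))
hole (array([ 10.6, -36.3,  92.9]), np.float64(1.0007293776034067))
t [(180, np.float64(234.5), 2), (181, np.float64(234.5), 2), (182, np.float64(234.0), 3), (183, np.float64(234.0), 3), (184, np.float64(234.0), 3), (185, np.float64(234.5), 2), (186, np.float64(234.0), 1), (187, np.float64(234.5), 2), (188, np.float64(234.0), 1), (189, np.float64(234.0), 1), (190, np.float64(234.0), 1), (191, np.float64(234.0), 1), (192, np.float64(233.5), 2), (193, np.float64(233.5), 2), (194, np.float64(233.5), 2), (195, np.float64(233.5), 2), (196, np.float64(233.5), 2), (197, np.float64(233.0), 3), (198, np.float64(233.0), 3), (199, np.float64(233.0), 3), (200, np.float64(233.0), 3), (201, np.float64(232.5), 2), (202, np.float64(232.5), 2), (203, np.float64(232.0), 3), (204, np.float64(231.5), 2), (205, np.float64(231.5), 2), (206, np.float64(231.5), 2), (207, np.float64(231.0), 3), (208, np.float64(231.0), 3), (209, np.float64(230.5), 2), (210, np.float64(230.5), 2), (211, np.float64(230.5), 2)]
s [(155, np.float64(274.5), 6), (1
[... 230 characters left out ...]
(164, np.float64(268.5), 2), (165, np.float64(270.0), 4), (166, np.float64(269.2), 5), (167, np.float64(269.0), 4), (168, np.float64(268.0), 4), (169, np.float64(267.0), 4), (170, np.float64(266.0), 4), (171, np.float64(266.0), 4), (172, np.float64(265.5), 4), (173, np.float64(263.7), 3), (174, np.float64(262.8), 4), (175, np.float64(264.0), 4), (176, np.float64(264.0), 5), (177, np.float64(263.0), 5), (178, np.float64(261.7), 7), (179, np.float64(261.4), 7), (180, np.float64(259.8), 5), (181, np.float64(258.2), 5), (182, np.float64(257.6), 5), (183, np.float64(257.0), 5), (184, np.float64(257.1), 7), (185, np.float64(257.5), 6), (186, np.float64(258.2), 5)]
predicted tip [ 31.  -33.8 117.7]
```

```bash
python3 -m creep '[5,0.08,0.09,0,0,0,0, 5,0.08,0.09,0.3,0,0,0, 5,0.08,0.09,0.6,0,0,0, 5,0.08,0.09,0.6,0,0,0, 5,0.08,0.09,0.6,0,0,0]'
python3 - <<'E'
from plan import *
T=env.read_camera('top');S=env.read_camera('side');np.savez('top4.npz',**T);np.savez('side4.npz',**S)
a=cv2.resize(S['color'][165:205,230:270],None,fx=10,fy=10,interpolation=cv2.INTER_CUBIC)
b=cv2.resize(T['color'][195:235,205:245],None,fx=10,fy=10,interpolation=cv2.INTER_CUBIC)
cv2.imwrite('pics/pre2.png',np.hstack([a,b])[:,:,::-1])
E
```

```text
time_s: 10.85
tool_pos: [0.6093, 0.1063, 0.1775]
tool_rot: [180.0, -39.9, 161.0]
force: [0.2, 0.1, -1.7]
grip_width: 0.0138
grasp_force: 60.0
```

View pics/pre2.png

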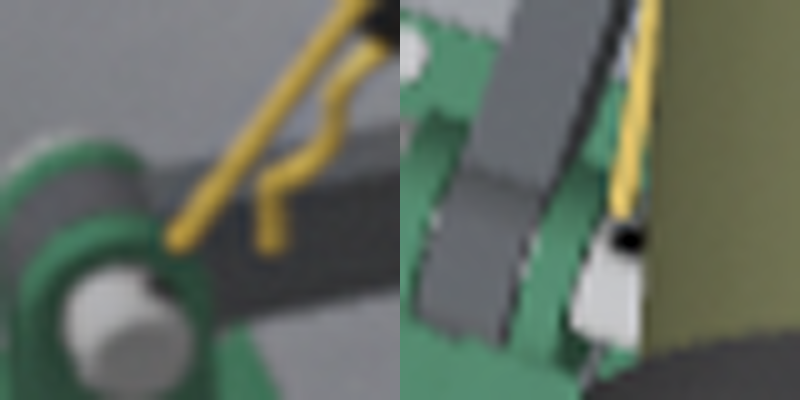

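The side half shows the leg end at (180,240) and the hole at (158,284). The top half shows the end at (220,213) and the hole at (228,238).

```bash
python3 - <<'E'
from plan import *
T=dict(np.load('top4.npz'));S=dict(np.load('side4.npz'))
np.set_printoptions(precision=1,suppress=True)
t=lambda x,y:(205+x/10-.45,195+y/10-.45); s=lambda x,y:(230+x/10-.45,165+y/10-.45)
a=tri(T,S,t(220,213),s(180,240));h=tri(T,S,t(228,238),s(158,284));print('tip',a);print('hole',h)
b=tri(T,S,t(240,80),s(262,120));print('up leg',b, 'tip-hole',a[0]-h[0])
E
```

```text
tip (array([ 16.9, -32.6, 102. ]), np.float64(2.7209990218220157))
hole (array([ 10.6, -35. ,  90.3]), np.float64(0.104233519794753))
up leg (array([ 46. , -29.6, 134.2]), np.float64(2.6019552099577385)) tip-hole [ 6.3  2.5 11.8]
```

```bash
python3 -m creep '[5,-0.05,-0.08,0,0,0,0, 5,-0.05,-0.08,0,0,0,0, 5,-0.05,-0.08,0,0,0,0]'
python3 - <<'E'
from plan import *
L=[]
for i in range(6):
    p,R=tool();L.append(np.r_[RB.inv().apply(p-O)*1000,env.get_obs()['tool_rot']])
    T=env.read_camera('top');S=env.read_camera('side') 
print(np.round(L,1));np.savez('top5.npz',**T);np.savez('side5.npz',**S)
a=cv2.resize(S['color'][165:205,230:270],None,fx=10,fy=10,interpolation=cv2.INTER_CUBIC)
b=cv2.resize(T['color'][195:235,205:245],None,fx=10,fy=10,interpolation=cv2.INTER_CUBIC)
cv2.imwrite('pics/pre3.png',np.hstack([a,b])[:,:,::-1])
E
```

```text
time_s: 11.25
tool_pos: [0.6103, 0.1029, 0.1756]
tool_rot: [-180.0, -39.9, 160.9]
force: [0.2, -0.1, -0.3]
grip_width: 0.0133
grasp_force: 60.0
[[  94.   -33.6  175.6 -180.   -39.9  160.9]
 [  93.9  -33.3  175.7  180.   -39.9  160.9]
 [  93.8  -33.2  175.8  180.   -39.9  160.9]
 [  93.7  -33.2  175.8  180.   -39.9  160.9]
 [  93.7  -33.2  175.9  180.   -39.9  160.9]
 [  93.7  -33.2  175.9  180.   -39.9  160.9]]
```

View pics/pre3.png

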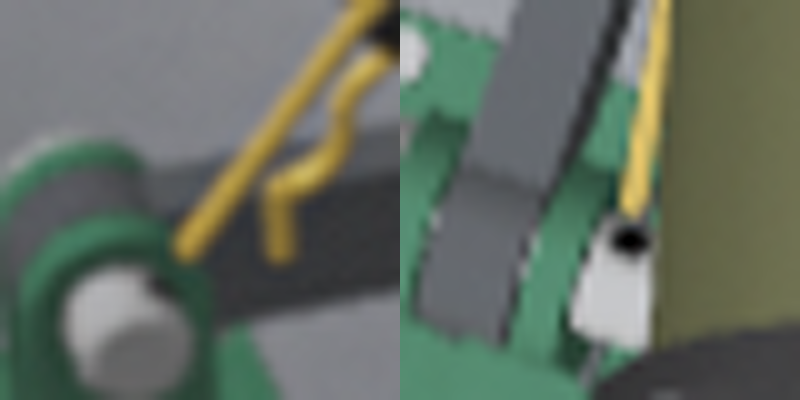

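The leg's line now points at the hole in both views (end at (187,250) vs hole (157,285), and (231,212) vs (229,238)). I advance along it gently.

```bash
python3 -m creep '[5,0,0,0.15,0,0,0, 5,0,0,0.3,0,0,0, 5,0,0,0.4,0,0,0, 5,0,0,0.45,0,0,0, 5,0,0,0.5,0,0,0, 5,0,0,0.55,0,0,0, 5,0,0,0.55,0,0,0]'
python3 -c "
from plan import *
p,R=tool();print(RB.inv().apply(p-O)*1000,env.get_obs()['force'],env.get_obs()['wrist_torque'])"
```

```text
time_s: 12.55
tool_pos: [0.6001, 0.1066, 0.1631]
tool_rot: [-180.0, -39.9, 160.9]
force: [0.1, 0.2, -0.7]
grip_width: 0.0134
grasp_force: 60.0
[ 83.05281667 -33.33716165 163.07715795] [ 0.05174699  0.16654991 -0.74499827] [-0.34539226 -0.82786205 -0.01493359]
```

```bash
python3 -m creep '[5,0,0,0.05,0,0,0, 5,0,0,0.1,0,0,0, 5,0,0,0.15,0,0,0, 5,0,0,0.2,0,0,0, 5,0,0,0.2,0,0,0]'
python3 - <<'E'
from plan import *
T=env.read_camera('top');S=env.read_camera('side')
p,R=tool();print(RB.inv().apply(p-O)*1000,env.get_obs()['force'],env.get_obs()['wrist_torque'])
a=cv2.resize(S['color'][165:205,230:270],None,fx=10,fy=10,interpolation=cv2.INTER_CUBIC)
b=cv2.resize(T['color'][195:235,205:245],None,fx=10,fy=10,interpolation=cv2.INTER_CUBIC)
cv2.imwrite('pics/ins.png',np.hstack([a,b])[:,:,::-1])
E
```

```text
time_s: 13.05
tool_pos: [0.5963, 0.1079, 0.1584]
tool_rot: [-180.0, -39.9, 160.9]
force: [-0.3, -0.8, -2.2]
grip_width: 0.0135
grasp_force: 60.0
[ 79.19017143 -33.35248955 158.49939128] [-0.33082262 -0.34237085 -1.65311366] [-0.52517395 -0.81403062  0.17277572]
```

View pics/ins.png

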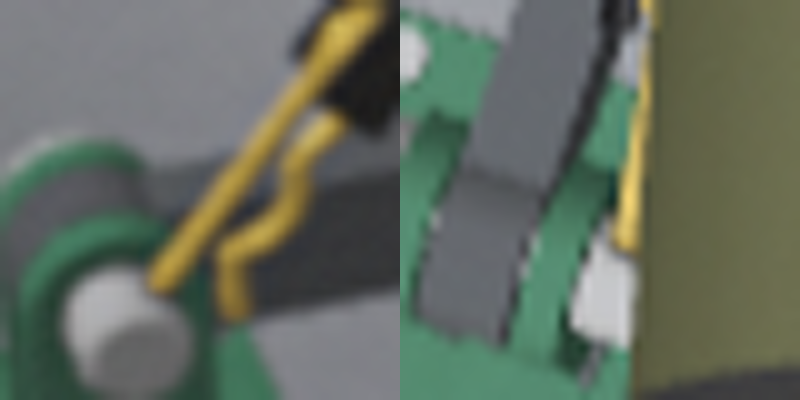

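The leg end is in the hole (side (155,285), force under 2 N). I insert a few mm more, then compute the rows for rolling the pin upright about its axis.

```bash
python3 -m creep '[5,0,0,0.05,0,0,0, 5,0,0,0.1,0,0,0, 5,0,0,0.15,0,0,0, 5,0,0,0.2,0,0,0, 5,0,0,0.2,0,0,0]'
python3 - <<'E'
from plan import *
p,R=tool();print(RB.inv().apply(p-O)*1000,env.get_obs()['force'],env.get_obs()['wrist_torque'])
c=R.inv().apply(O+RB.apply([0,-.035,.078])-p);print('pin centre in tool',c*1000)
c=np.array([.010,0,c[2]])
for f in(4,8,12,16,20,24,28,32,36,40):
    q=Ro.from_euler('y',-f,degrees=True);print(f,np.round((c-q.apply(c))/.03,2),round(-f/6,2))
E
```

```text
time_s: 13.65
tool_pos: [0.5927, 0.1091, 0.1538]
tool_rot: [-180.0, -39.9, 160.9]
force: [-0.6, -0.8, -1.8]
grip_width: 0.0136
grasp_force: 60.0
[ 75.26296233 -33.37144653 153.77746035] [-0.58448688 -0.76655987 -1.79253028] [-0.57484647 -0.75623747  0.24726835]
pin centre in tool [  9.09569865  -1.71047801 106.41302417]
4 [ 0.25  0.   -0.01] -0.67
8 [ 0.5   0.   -0.01] -1.33
12 [0.74 0.   0.01] -2.0
16 [0.99 0.   0.05] -2.67
20 [1.23 0.   0.1 ] -3.33
24 [1.47 0.   0.17] -4.0
28 [1.7  0.   0.26] -4.67
32 [1.93 0.   0.36] -5.33
36 [2.15 0.   0.48] -6.0
40 [2.36 0.   0.62] -6.67
```

```bash
python3 -m creep '[5,0.12,0,0,0,-0.33,0, 5,0.25,0,-0.01,0,-0.67,0, 5,0.37,0,-0.01,0,-1,0, 5,0.5,0,-0.01,0,-1.33,0, 5,0.62,0,0,0,-1.67,0, 5,0.74,0,0.01,0,-2,0, 5,0.99,0,0.05,0,-2.67,0, 5,1.23,0,0.1,0,-3.33,0, 5,1.23,0,0.1,0,-3.33,0]'
python3 - <<'E'
from plan import *
p,R=tool();o=env.get_obs();print(RB.inv().apply(p-O)*1000,RB.inv().apply(o['force']),RB.inv().apply(o['wrist_torque']))
c=R.inv().apply(O+RB.apply([0,-.035,.078])-p);print('pin centre in tool',c*1000)
c=np.array([.010,0,c[2]])
for f in(4,8,12,16,20):
    q=Ro.from_euler('y',-f,degrees=True);print(f,np.round((c-q.apply(c))/.03,2),round(-f/6,2))
E
```

```text
time_s: 14.55
tool_pos: [0.5641, 0.1189, 0.177]
tool_rot: [180.0, -19.7, 161.0]
force: [1.4, -3.3, -0.2]
grip_width: 0.0131
grasp_force: 60.0
[ 45.02331029 -33.48577765 177.02520532] [ 2.39746005 -2.68868903 -0.20261238] [-0.65466543 -1.06893987  0.26815845]
pin centre in tool [  9.05253692  -1.55804114 108.40206045]
4 [ 0.25  0.   -0.01] -0.67
8 [ 0.51  0.   -0.01] -1.33
12 [0.76 0.   0.01] -2.0
16 [1.01 0.   0.05] -2.67
20 [1.26 0.   0.1 ] -3.33
```

```bash
python3 -m creep '[5,0.12,-0.03,0,0,-0.33,0, 5,0.25,-0.03,-0.01,0,-0.67,0, 5,0.37,-0.03,-0.01,0,-1,0, 5,0.5,-0.03,-0.01,0,-1.33,0, 5,0.62,-0.03,0,0,-1.67,0, 5,0.76,-0.03,0.01,0,-2,0, 5,1.01,-0.03,0.05,0,-2.67,0, 5,1.26,-0.03,0.1,0,-3.28,0, 5,1.26,-0.03,0.1,0,-3.28,0]'
python3 - <<'E'
from plan import *
T=env.read_camera('top');S=env.read_camera('side')
p,R=tool();o=env.get_obs();print(o['tool_rot'],RB.inv().apply(p-O)*1000,RB.inv().apply(o['force']),RB.inv().apply(o['wrist_torque']))
a=cv2.resize(S['color'][125:215,200:280],None,fx=6,fy=6,interpolation=cv2.INTER_CUBIC)
b=cv2.resize(T['color'][195:235,185:245],None,fx=5,fy=5,interpolation=cv2.INTER_CUBIC)
im=np.zeros((540,790,3),np.uint8);im[:,:480]=a;im[:200,490:790]=b
cv2.imwrite('pics/up.png',im[:,:,::-1])
E
```

```text
time_s: 15.45
tool_pos: [0.5288, 0.1304, 0.1859]
tool_rot: [180.0, -0.2, 161.0]
force: [2.3, -1.4, -0.6]
grip_width: 0.0135
grasp_force: 60.0
[179.9862916   -0.36563707 160.88941092] [  8.7617034  -34.19403485 185.79349601] [ 1.02658361 -2.22628226  0.3576439 ] [-0.34521798 -0.28142636 -0.02034795]
```

View pics/up.png

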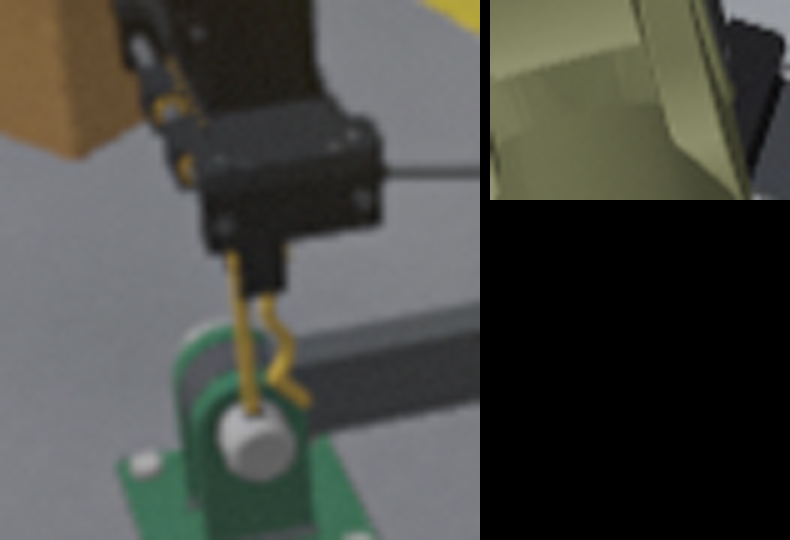

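The side crop shows the leg upright in the pin at (250,410), with the bow beside the pin at (290,385). I press down in stages, watching the force.

```bash
cat > st.py <<'E'
from plan import *
np.set_printoptions(precision=2,suppress=True)
p,R=tool();o=env.get_obs();print(RB.inv().apply(p-O)*1000,'F',RB.inv().apply(o['force']),'M',RB.inv().apply(o['wrist_torque']),o['tool_rot'])
E
python3 -m creep '[5,0,-0.03,0.05,0,0,0, 5,0,-0.03,0.1,0,0,0, 5,0,-0.03,0.2,0,0,0, 5,0,-0.03,0.3,0,0,0, 5,0,-0.03,0.4,0,0,0, 5,0,-0.03,0.4,0,0,0]'; python3 st.py
python3 -m creep '[5,0,0,0.06,0,0,0, 5,0,0,0.13,0,0,0, 5,0,0,0.2,0,0,0, 5,0,0,0.2,0,0,0]'; python3 st.py
```

```text
time_s: 16.15
tool_pos: [0.5291, 0.1292, 0.1728]
tool_rot: [-180.0, -0.3, 160.9]
force: [0.7, -0.0, -1.3]
grip_width: 0.0137
grasp_force: 60.0
[  8.59 -35.08 172.77] F [ 0.66  0.2  -1.34] M [-0.03 -0.4   0.04] [-179.98   -0.26  160.91]
time_s: 16.55
tool_pos: [0.5299, 0.1293, 0.1678]
tool_rot: [179.9, -0.1, 160.9]
force: [3.9, 0.6, -0.0]
grip_width: 0.0135
grasp_force: 60.0
[  9.33 -34.74 167.75] F [ 3.48  1.84 -0.01] M [ 0.13 -0.72 -0.07] [179.95  -0.14 160.91]
```

```bash
python3 -m creep '[5,0,0,0.05,0,0,0, 5,0,0,0.1,0,0,0, 5,0,0,0.15,0,0,0, 5,0,0,0.2,0,0,0]'; python3 st.py
python3 -m creep '[5,0,0,0.05,0,0,0, 5,0,0,0.1,0,0,0, 5,0,0,0.1,0,0,0]'; python3 st.py
```

```text
time_s: 16.95
tool_pos: [0.5309, 0.1293, 0.1646]
tool_rot: [179.9, -0.0, 160.9]
force: [-1.1, -2.3, 16.5]
grip_width: 0.0137
grasp_force: 60.0
[ 10.3  -34.45 164.63] F [-0.27 -2.53 16.5 ] M [-0.68  0.08 -0.02] [179.85  -0.03 160.9 ]
time_s: 17.25
tool_pos: [0.531, 0.1292, 0.1622]
tool_rot: [179.8, -0.0, 160.9]
force: [-0.7, -1.9, 16.9]
grip_width: 0.014
grasp_force: 60.0
[ 10.41 -34.47 162.2 ] F [-0.02 -2.03 16.87] M [-0.75  0.15  0.03] [179.83  -0.01 160.89]
```

```bash
python3 -m creep '[5,0,-0.02,0.06,0,0,0, 5,0,-0.02,0.12,0,0,0, 5,0,-0.02,0.18,0,0,0, 5,0,-0.02,0.24,0,0,0, 5,0,-0.02,0.24,0,0,0]'; python3 st.py
python3 -m creep '[5,0,0,0.05,0,0,0, 5,0,0,0.1,0,0,0, 5,0,0,0.15,0,0,0, 5,0,0,0.2,0,0,0, 5,0,0,0.2,0,0,0]'; python3 st.py
```

```text
time_s: 17.75
tool_pos: [0.5306, 0.1289, 0.1532]
tool_rot: [179.8, -0.0, 160.9]
force: [3.1, -0.6, 6.8]
grip_width: 0.0134
grasp_force: 60.0
[ 10.12 -34.9  153.15] F [3.11 0.41 6.82] M [-0.04 -0.78  0.03] [179.85  -0.03 160.9 ]
time_s: 18.25
tool_pos: [0.5305, 0.1288, 0.1465]
tool_rot: [179.9, -0.0, 160.9]
force: [3.4, -1.2, 2.7]
grip_width: 0.0136
grasp_force: 60.0
[ 10.06 -35.03 146.47] F [3.54 0.   2.74] M [ 0.17 -1.18 -0.01] [179.88  -0.03 160.9 ]
```

```bash
python3 -m creep '[5,0,0,0.04,0,0,0, 5,0,0,0.08,0,0,0, 5,0,0,0.12,0,0,0, 5,0,0,0.16,0,0,0, 5,0,0,0.16,0,0,0]'; python3 st.py
python3 -m creep '[5,0,0,0.04,0,0,0, 5,0,0,0.08,0,0,0, 5,0,0,0.12,0,0,0, 5,0,0,0.12,0,0,0]'; python3 st.py
```

```text
time_s: 18.75
tool_pos: [0.5288, 0.1282, 0.139]
tool_rot: [-179.9, -0.2, 160.9]
force: [4.8, -1.4, -3.9]
grip_width: 0.0135
grasp_force: 60.0
[  8.66 -36.18 139.04] F [ 5.01  0.23 -3.94] M [ 0.2  -1.56  0.07] [-179.93   -0.22  160.9 ]
time_s: 19.15
tool_pos: [0.5294, 0.1284, 0.1371]
tool_rot: [180.0, -0.2, 160.9]
force: [4.3, -2.6, 3.7]
grip_width: 0.0134
grasp_force: 60.0
[  9.1  -35.75 137.12] F [ 4.86 -1.05  3.66] M [-0.2  -1.26 -0.03] [179.99  -0.17 160.9 ]
```

```bash
python3 -m creep '[5,-0.03,-0.02,-0.02,0,0,0, 5,-0.04,-0.02,-0.02,0,0,0, 5,-0.04,-0.02,-0.02,0,0,0]' 20; python3 st.py
python3 -m creep '[18,0,0,0,0,0,0, 24,0,0,0,0,0,0, 30,0,0,0,0,0,0, 30,0,0,0,0,0,0]'; python3 st.py
```

```text
time_s: 19.45
tool_pos: [0.5294, 0.1283, 0.1373]
tool_rot: [180.0, -0.3, 160.9]
force: [2.1, -0.6, 1.6]
grip_width: 0.0141
grasp_force: 20.0
[  9.17 -35.85 137.26] F [2.19 0.15 1.61] M [ 0.18 -0.72  0.02] [179.99  -0.29 160.94]
time_s: 19.85
tool_pos: [0.529, 0.1279, 0.1369]
tool_rot: [-180.0, -0.3, 160.9]
force: [0.8, 0.5, -0.3]
grip_width: 0.0286
grasp_force: 0.0
[  8.95 -36.35 136.9 ] F [ 0.63  0.75 -0.26] M [ 0.01 -0.02  0.02] [-179.96   -0.32  160.93]
```

Released cleanly. I go up and away to the side, then check with the cameras by numbers.

```bash
python3 -m creep '[30,0,0,-0.5,0,0,0, 30,0,0,-2,0,0,0, 30,0,0,-4,0,0,0, 30,0,0,-5,0,0,0, 30,0,0,-5,0,0,0]'
python3 -m creep '[30,0,-10,0,0,0,0, 30,0,-10,0,0,0,0, 30,0,-10,0,0,0,0, 30,0,-10,0,0,0,0, 30,0,-10,0,0,0,0, 30,0,-10,0,0,0,0, 30,0,-10,0,0,0,0, 30,0,-10,0,0,0,0, 30,0,-10,0,0,0,0]'
python3 - <<'E'
from plan import *
np.set_printoptions(precision=1,suppress=True)
T=env.read_camera('top');S=env.read_camera('side')
for n,c in(('top',T),('side',S)):
    P=RB.inv().apply((cloud(c)-O).reshape(-1,3)).reshape(420,560,3)*1000;H=hsv(c)
    m=(H[...,0]>18)&(H[...,0]<36)&(H[...,1]>100)&(abs(P[...,0])<60)&(abs(P[...,1]+35)<30)&(P[...,2]<170)
    Q=P[m];print(n,len(Q))
    if len(Q):
        for lo,hi in((100,112),(112,122),(122,150),(20,75)):
            q=Q[(Q[:,2]>lo)&(Q[:,2]<=hi)]
            if len(q):print(lo,hi,len(q),'x',q[:,0].min(),q[:,0].max(),'y',q[:,1].mean(),'zmax',q[:,2].max())
    w=(H[...,1]<40)&(H[...,2]>100)&(abs(P[...,0])<25)&(P[...,1]>24)&(P[...,1]<90)&(P[...,2]>60)&(P[...,2]<105)
    q=P[w];print('head y',len(q),np.percentile(q[:,1],[5,50,95]) if len(q) else '')
    # anything else moved: pixel change against the first picture
    o=np.load(n+'0.npz')['color'].astype(int);d=(abs(c['color'].astype(int)-o).max(-1)>60).astype(np.uint8)
    k,L,st,ce=cv2.connectedComponentsWithStats(d);print([(st[i].tolist()) for i in range(1,k) if st[i,4]>12])
E
```

```text
time_s: 20.35
tool_pos: [0.5333, 0.1282, 0.2954]
tool_rot: [179.5, 0.3, 160.9]
force: [0.9, -0.8, -0.1]
grip_width: 0.0298
grasp_force: 0.0
time_s: 21.25
tool_pos: [0.4326, -0.1546, 0.2875]
tool_rot: [180.0, -0.2, 161.0]
force: [-0.0, 0.1, -0.7]
grip_width: 0.0298
grasp_force: 0.0
top 69
100 112 1 x -2.5160941390484086 -2.5160941390484086 y -37.88969504910977 zmax 110.41494067705277
122 150 62 x -1.5800160518803164 24.79136259751374 y -36.7515920184404 zmax 148.0648682556214
20 75 4 x 17.165081996240392 26.452500918430623 y -37.196374602805236 zmax 67.3157038691184
head y 72 [26.4 31.2 36.2]
[[194, 209, 6, 10, 38], [222, 212, 10, 18, 126], [308, 222, 132, 198, 14457], [0, 359, 29, 48, 913]]
side 167
100 112 21 x -1.9174817483423292 18.778702998418364 y -38.94332265219455 zmax 111.70679938009165
112 122 22 x -1.1197228528244279 24.91615373688986 y -39.7578677222414 zmax 121.45357910309134
122 150 62 x -1.9138227369364618 25.200244503294204 y -40.4906027433283 zmax 144.59406615219345
20 75 38 x -4.238691785574598 27.062138367839587 y -39.110577690846256 zmax 74.82064388248415
head y 11 [30.3 32.8 35.2]
[[8, 0, 73, 61, 2039], [84, 0, 16, 19, 220], [104, 0, 209, 179, 11499], [0, 6, 6, 8, 33], [26, 60, 46, 71, 1788], [0, 62, 42, 160, 2766], [241, 178, 9, 6, 31], [236, 182, 17, 24, 181], [268, 185, 46, 28, 576], [242, 204, 3, 8, 19], [42, 222, 26, 25, 309], [72, 252, 13, 40, 70], [302, 255, 9, 10, 60], [41, 295, 6, 4, 15], [0, 311, 10, 16, 90]]
```

The clip's eye spans z up to about 146 mm with its leg at x≈0, and the pin head lies within y=26–38 mm. So the clip is seated and upright, and the pin is home.

```bash
python3 -c "
from cell import env
print(env.sign_off())"
```

```text
the job is handed in; nothing more can be done
None
```

The pin is home and the R-clip is seated upright on it and let go of. The cameras showed nothing else on the bench moved where they had a clear view. The job was handed in at about 21 s; no verdict came back.

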